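# Lock the bench clamp with a mallet

## Robot

A 6-joint arm with a two-finger parallel gripper is mounted at the origin on the work surface. World frame = base frame: x ahead of the robot, y to its left, z up, the work surface at z = 0. Lengths are in mm, angles in rad, forces in N, time in s.
With the tool pointing down it reaches from about 250 to 775 mm from the base axis. Payload 4 kg.
Tool frame: the origin (TCP) lies at the centre of the arm's flange, where the gripper is bolted on; the fingertips stand 173 mm ahead of it and the grasp point (between the pads) lies 155 mm ahead of it; z points along the fingers, y is the line along which they close (so a half turn about z gives the same grasp; the last joint's range is limited). The gripper opens to 85 mm and grips with 20 to 120 N. Pads are 22 mm wide; open, the fingers measure 114 mm over their backs; the gripper's body (76 mm by 85 mm) begins 54 mm behind the grasp point. The pads swing forward as they close: fully open they stand 13 mm farther back than shut.
Start: joints at [-1.386, 0.087, 1.371, -0, 1.684, -0.103], TCP at [156.108, -527.381, 404.741] pointing down, gripper open.
Joint ranges: [-3.1, 3.1], [-0.76, 2.03], [0.27, 2.55], [-1.08, 4.22], [0.17, 2.65], [-2.57, 2.57]. Speed limits (rad/s): [2.79, 2.79, 3.14, 3.14, 3.14, 3.14].

## Interface

Orientations are given as a 3x3 rotation matrix whose columns are the frame's x, y, z axes.
In Python, from workcell import manip gives the robot as it stands. Calls block until the motion is done:
- manip.goto(position, orientation): joint-space move of the TCP to a pose.
- manip.movel(position, ori=None, speed=150): straight line of the TCP; ori=None keeps the orientation; speed is the mean speed in mm/s.
- manip.move_j(angles): joint-space move.
- manip.open() and manip.close(): open the fingers fully, or close them until they stop; the grip force is fixed at half the most.
- manip.hold(seconds).
- manip.inverse_kinematics(position, orientation): joint angles nearest the present ones, or None.
- manip.camera(name): name is "side" or "top" or "wrist"; returns the picture (400x640x3 uint8, red, green, blue); there is no depth.
- manip.get_calibration(name): a dict with "intrinsics" (3x3 intrinsics, pixels), "rvec" (rotation vector, rad) and "tvec" (3), from world to camera coordinates, as OpenCV has them; the wrist camera has in their place "tool_from_camera" (4x4, takes a point from camera to tool coordinates, whose origin is the TCP and whose axes are the flange's). Camera axes: x right, y down, z forward; pixel columns grow to the right and rows downward; lengths in mm; the calibration is good to about 2 mm. A picture is of the moment at which its call begins: read the wrist's pose just before it. get_calibration takes no time and is no camera call.
A pose or a line that the arm cannot do raises manip.PlanningError and nothing moves.
- manip.hand_in(): hands the job in; it is judged then, once.
Readings, each from a call of its own:
- manip.read_t(): time.
- manip.read_qpos(): joint angles.
- manip.read_joint_vel(): joint speeds.
- manip.read_joint_efforts(): joint torques, N m.
- manip.read_position(): TCP position.
- manip.read_tool_rot(): TCP orientation.
- manip.read_force(): force on the tool from outside, world axes, zero at the start.
- manip.read_ft_torque(): the same for the moment, N m.
- manip.read_width(): finger opening in mm.
- manip.read_grasp_force(): force on a finger pad.
Only numpy, scipy, OpenCV 4.12 (cv2) and the standard library are available. Lean on these libraries where they do the work, as an engineer would, in place of code of your own. Each camera call takes 0.05 s, during which the arm holds its last target. There are 200 camera calls.

## Task

Two slanted-pin clamps each hold a book board on the leather bench; one is already locked, its pin low, and the other's sprung pin still stands proud. Take the mallet by its handle and, with a brisk blow of its face along the slant (more if needed), knock the proud pin down until it clicks and stays fully home, without touching it with the gripper. Then stand the mallet back on the bench on that same face, without dropping it, clear of the clamps, and leave the locked clamp and the other things alone.

Things in the scene. Friction and masses are not known exactly. Their poses are not given: they have to be found in the camera images.
- mallet: loose mallet, 0.3 to 0.55 kg, standing on a flat face: pale upright cylinder head, 64 mm across, 76 tall; flat-sided wooden handle (24 wide, 28 tall in section) level at half height. Origin: centre of the face it stands on (z = 0 on the bench), the face to strike with. z goes up the head's axis; the handle points to -x and ends 162 mm from the origin
- mallet_grip (a point): point on the middle of the mallet's handle section, 50 mm from the head's axis and 38 mm above the lower face; axes as the mallet's. A blow can turn the mallet in the grip by up to some 15 degrees about the pads, so that the pin springs back; set square again and struck again it then holds. Less turn if the pin meets the face's handle side
- clamp: clamp to lock, bolted down: dark steel foot 100 x 80 x 28 mm, slanted barrel (43 mm across at most, to 90 mm above the bench) leaning 20 degrees from vertical to the foot's -x side; a jaw on the +x side holds a 12 mm dark book board reaching x = 128 mm. Origin: centre of the foot's underside. Pin's top in this frame: proud x = -30, z = 112 mm; home x = -25, z = 97 mm
- pin_top (a point): middle of the slightly domed top of the proud pin's round steel head (29 mm across, 12 mm thick) on the clamp to lock. z points out along the pin's axis (20 degrees off vertical); the pin goes down along -z. Under the head, 19 mm of a 15 mm rod show above the barrel when proud, 3 mm when home
- pin (a joint): travel of that pin in m: 0 proud, 0.016 fully home. Sprung over-centre catch: it gives way at about 18 N, the resistance fades to nothing at 9 mm, and beyond that the pin snaps home by itself and stays (held there by about 14 N); short of that it springs back up. Hard stop at 16 mm
- locked_clamp: second clamp of exactly the same shape, bolted down, whose pin is already home; to be left alone. Origin and axes as the other clamp
- locked_pin_top (a point): middle of the top of the locked clamp's pin, 16 mm lower along its axis than the proud one; z out along the axis
- spool: loose upright cone of brown thread, 72 mm across the foot, 122 mm tall, origin under its centre; to be left alone
- pricking_iron: loose steel pricking iron with four teeth lying flat, 130 mm long, 30 mm wide at the teeth (+x end), 12 mm high; origin under its middle; to be left alone
- folder: loose flat pale bone folder, 140 x 24 x 6 mm, long along its x, origin under its centre; to be left alone
Things that resemble listed ones, but are neither listed nor needed, are in the scene too. What is shaped like the mallet but blue or orange is not meant.

How it is judged (in metres and radians):
On the way, in this order (a step that is already met when the one before it is completed fails the run):
1. the mallet is lifted clear of the bench while the pin is still proud (height (world z) of mallet above 0.04 m and value of joint pin below 0.003 m), for 0.1 s.
2. a blow: the moving mallet (over 5 cm/s) drives the pin (contact force between mallet and pin above 2 N and linear speed of mallet above 0.05 m/s).
At the end, for the whole second after the job is handed in: the pin is within 2 mm of fully home, and the mallet stands at rest on its lower face on the bench (face within 6 mm of it, upright within 0.1 rad), released and not touching a clamp (value of joint pin above 0.014 m and height (world z) of mallet below 0.006 m and angle between mallet's own z axis and vertical below 0.1 rad and linear speed of mallet below 0.02 m/s and contact force between mallet and clamp below 0.2 N and contact force between mallet and locked_clamp below 0.2 N).
It fails at once if the gripper pushes the pin (contact force between the fingers and pin above 2 N).
It fails at once if the mallet is dropped (faster than 0.8 m/s) (linear speed of mallet above 0.8 m/s).
It fails at once if the locked clamp is touched with over 3 N (contact force between anything else and locked_clamp above 3 N).
It fails at once if a bystander is moved over 20 mm (distance of any of spool, pricking_iron, folder from where it was at the start of the episode above 0.02 m).
It also fails if it takes over 45 s, if anything falls off the work surface, if the arm or the gripper's body presses on something with over 40 N, if the wrist force passes 120 N, or if a joint passes its speed limit or range.

## Working session

There is one attempt and no reset: what is moved stays moved. The work goes in short steps, each a Python script; the robot and the scene stay as the last script left them, time stands still between calls to the robot, and variables do not carry over. Pictures are saved under pics/ and viewed, at most 10 in all, crops included, and the job is handed in when it is done.

```bash
mkdir -p pics; ls
python3 - <<'E'
from workcell import manip
import cv2,numpy as np
for n in("side","top"):
    im=manip.camera(n); cv2.imwrite(f"pics/{n}0.png",im[...,::-1])
    c=manip.get_calibration(n); print(n,{k:np.round(v,3).tolist() for k,v in c.items()})
print({k:np.round(v,3).tolist() for k,v in manip.get_calibration("wrist").items()})
print(manip.read_tool_rot().round(3) if hasattr(manip.read_tool_rot(),'round') else manip.read_tool_rot(), manip.read_t())
E
```

```text
pics
side {'intrinsics': [[402.819, 0.0, 328.72], [0.0, 402.819, 200.189], [0.0, 0.0, 1.0]], 'rvec': [0.846, -2.467, 1.167], 'tvec': [350.876, 293.112, 992.462]}
top {'intrinsics': [[383.458, 0.0, 321.024], [0.0, 383.458, 199.943], [0.0, 0.0, 1.0]], 'rvec': [2.146, -2.104, 0.21], 'tvec': [-44.266, 511.484, 1030.789]}
{'intrinsics': [[303.115, 0.0, 317.291], [0.0, 303.115, 197.934], [0.0, 0.0, 1.0]], 'tool_from_camera': [[0.001, -0.953, -0.302, 78.087], [1.0, 0.001, 0.0, 0.07], [0.0, -0.302, 0.953, 31.28], [0.0, 0.0, 0.0, 1.0]]}
[[ 0.959  0.284 -0.   ]
 [ 0.284 -0.959  0.002]
 [ 0.    -0.002 -1.   ]] 0.1
```

View pics/top0.png

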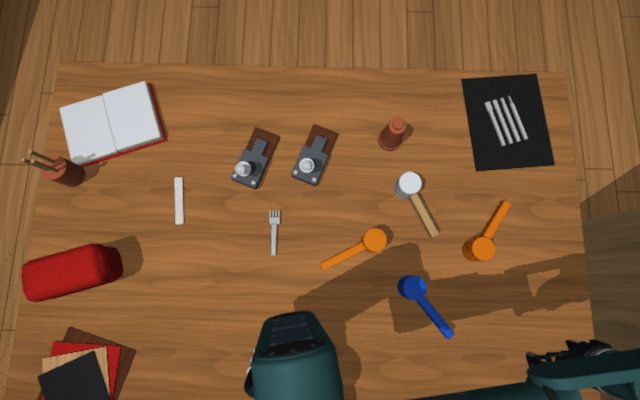

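View pics/side0.png

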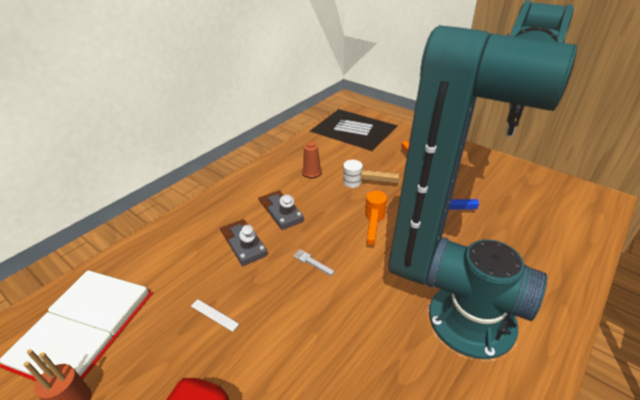

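The top view shows a pale mallet (head 409,184; handle end 434,234). The orange ones (374,240; 482,248) and the blue one (412,287) are decoys. The two clamps have pins at (243,169) and (306,165) in top, and (248,233) and (288,202) in side. I'll enlarge both to see which pin is proud.

Run:
```python
import cv2,numpy as np
t=cv2.imread("pics/top0.png");s=cv2.imread("pics/side0.png")
a=cv2.resize(t[115:245,225:445],(792,468)[:2],interpolation=cv2.INTER_CUBIC)
a=cv2.resize(t[120:200,225:345],(396,264),interpolation=cv2.INTER_CUBIC)
a2=cv2.resize(t[160:240,340:460],(396,264),interpolation=cv2.INTER_CUBIC)
b=cv2.resize(s[180:270,210:330],(432,324),interpolation=cv2.INTER_CUBIC)
b2=cv2.resize(s[145:205,330:410],(360,324),interpolation=cv2.INTER_CUBIC)
o=np.vstack([np.hstack([a,a2]),np.hstack([b,b2])]);cv2.imwrite("pics/crop.png",o)
```

```text
(no output)
```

View pics/crop.png

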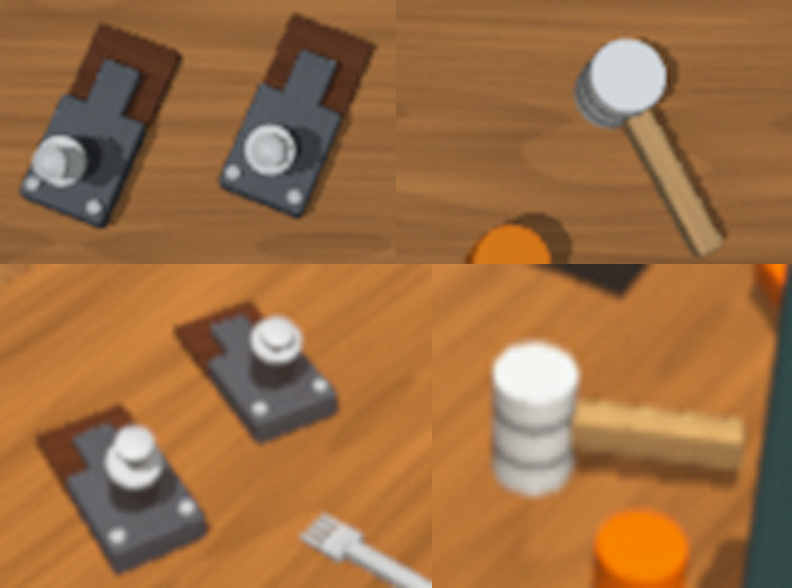

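Clamp to lock: the left one in top (pin 241,169; near one in side, 248,229), as its rod shows above the barrel. The right one (307,165) is locked. The mallet is the pale head with the wooden handle. Rough triangulation next, then wrist looks from above.

```bash
cat > h.py <<'E'
from workcell import manip
import cv2,numpy as np
def cam(n):
    c=manip.get_calibration(n);K=np.array(c["intrinsics"])
    if n=="wrist":
        T=np.eye(4);T[:3,:3]=manip.read_tool_rot();T[:3,3]=manip.read_position()
        M=T@np.array(c["tool_from_camera"]);R=M[:3,:3].T;t=-R@M[:3,3]
    else:
        R=cv2.Rodrigues(np.array(c["rvec"],float))[0];t=np.array(c["tvec"],float)
    return K,R,t.reshape(3)
def tri(c1,p1,c2,p2):
    P=[c[0]@np.c_[c[1],c[2]] for c in(c1,c2)]
    X=cv2.triangulatePoints(P[0],P[1],np.array(p1,float),np.array(p2,float)).ravel();X=X[:3]/X[3]
    e=[np.linalg.norm((lambda q:q[:2]/q[2])(Pm@np.r_[X,1])-p) for Pm,p in zip(P,(p1,p2))]
    return X,e
def plane(c,p,z):
    d=c[1].T@np.linalg.inv(c[0])@np.r_[p,1.];o=-c[1].T@c[2]
    return o+d*(z-o[2])/d[2]
def down(yaw):  # tool x at yaw, z down
    c,s=np.cos(yaw),np.sin(yaw);return np.array([[c,s,0],[s,-c,0],[0,0,-1.]])
E
python3 - <<'E'
from h import *
T,S=cam("top"),cam("side")
for n,a,b in(("pin",(240.8,168.8),(247.5,229)),("locked",(306.8,165.2),(287,198.3)),("mallet",(410.3,183),(353.1,164.6))):
    X,e=tri(T,a,S,b);print(n,X.round(1),np.round(e,1))
for n,p,z in(("handleend",(434,234),50),("spool",(390,143),0),("iron",(274,232),6),("folder",(179,200),3),("orange",(374,240),76),("boardL",(265,139),40),("boardR",(323,133),40)):print(n,plane(T,p,z).round(0))
E
```

```text
pin [581.3 183.8 107. ] [0.4 0.3]
locked [600.1   6.8  91. ] [0.2 0.2]
mallet [ 559.3 -281.2   75.3] [0.4 0.3]
handleend [ 422. -349.   50.]
spool [ 702. -240.    0.]
iron [424.  99.   6.]
folder [512. 381.   3.]
orange [ 400. -179.   76.]
boardL [692. 133.  40.]
boardR [714. -36.  40.]
```

Run:
```python
from h import *
import pickle
out=[]
for i,(x,y,yaw) in enumerate(((500,-260,26),(560,-330,26),(570,130,30),(640,200,30))):
    manip.goto([x,y,350],down(np.radians(yaw)))
    c=cam("wrist");im=manip.camera("wrist");out.append((c,im));cv2.imwrite(f"pics/w{i}.png",im[...,::-1])
pickle.dump(out,open("w.pkl","wb"))
A=[cv2.resize(o[1],(400,250),interpolation=cv2.INTER_AREA)[...,::-1] for o in out]
cv2.imwrite("pics/wall.png",np.vstack([np.hstack(A[:2]),np.hstack(A[2:])]))
print(manip.read_t(),manip.read_qpos())
```

```text
4.5417 [ 2.17150122e-01  3.72398171e-01  1.13733288e+00 -5.74901163e-04
  1.63315105e+00  1.26541203e+00]
```

View pics/wall.png

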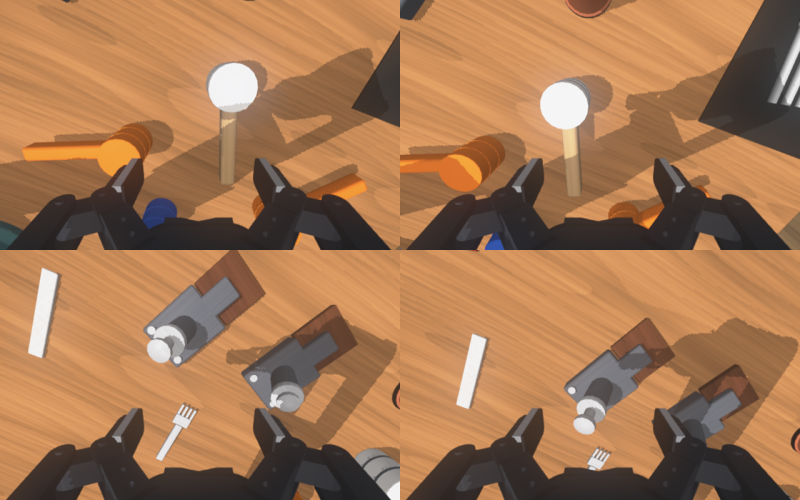

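w0/w1 show the mallet head top and handle (full-size px about 373,140 and 902-640→262,168). w2/w3 show the proud pin head at about (255,560-400→…) in the left clamp. I'll enlarge for pixel picks, with masks for the bright discs.

Run:
```python
import pickle,cv2,numpy as np
o=pickle.load(open("w.pkl","rb"))
R=[(310,90,130,210),(205,115,130,210),(215,0,220,200),(250,95,200,200)]
# layout: two mallet crops 2.8x, two clamp crops
def g(i,s):
    x,y,w,h=R[i];c=cv2.resize(o[i][1][y:y+h,x:x+w,::-1],None,fx=s,fy=s,interpolation=cv2.INTER_CUBIC)
    for k in range(0,w,20):cv2.line(c,(int(k*s),0),(int(k*s),4 if k%100 else 9),(0,255,0),1)
    for k in range(0,h,20):cv2.line(c,(0,int(k*s)),(4 if k%100 else 9,int(k*s)),(0,255,0),1)
    return c
m=np.hstack([g(0,2.8),g(1,2.8)]); c=np.hstack([g(2,1.9),g(3,1.9)])
cv2.imwrite("pics/m.png",m);cv2.imwrite("pics/c.png",c);print(m.shape,c.shape)
for i,t in((0,235),(1,235),(2,215),(3,215)):
    g1=cv2.inRange(o[i][1],(t-10,)*3,(255,)*3)
    n,l,s,ce=cv2.connectedComponentsWithStats(g1)
    for k in range(1,n):
        if s[k,4]>150 and s[k,1]<330:
            m_=(l==k).astype(np.uint8);cn=max(cv2.findContours(m_,0,2)[0],key=cv2.contourArea);print(i,s[k].tolist(),ce[k].round(1),np.round(cv2.minEnclosingCircle(cn)[0],1),round(cv2.minEnclosingCircle(cn)[1],1))
```

```text
(588, 728, 3) (380, 798, 3)
0 [334, 101, 78, 70, 4337] [372.4 136.6] [372.8 140.2] 40.2
1 [611, 63, 29, 72, 426] [625.5 100.4] [625.5  98.5] 38.0
1 [620, 119, 20, 47, 265] [630.3 144.5] [631. 142.] 24.4
1 [225, 132, 76, 75, 4449] [262.2 168.8] [262.5 168.3] 38.8
2 [46, 29, 45, 143, 3309] [67.5 99.4] [ 65.5 100. ] 71.0
2 [236, 121, 59, 31, 772] [263.9 131.6] [265.  138.5] 31.6
2 [236, 143, 37, 37, 1032] [253.8 161. ] [254.5 160.5] 20.6
2 [432, 230, 20, 22, 254] [440.  241.6] [441.  240.5] 12.1
2 [276, 251, 38, 34, 450] [292.8 270.6] [294.5 266. ] 20.2
2 [250, 280, 40, 57, 613] [269.8 307.8] [269.5 308. ] 31.7
3 [91, 135, 46, 119, 2521] [113.2 193. ] [113.5 194. ] 59.3
3 [283, 239, 45, 25, 563] [301.  249.1] [305.5 254.5] 23.1
3 [278, 268, 33, 27, 644] [294.1 280.9] [294.5 280. ] 17.4
3 [300, 321, 27, 29, 309] [313.5 338.8] [314.1 334.8] 15.4
```

View pics/m.png

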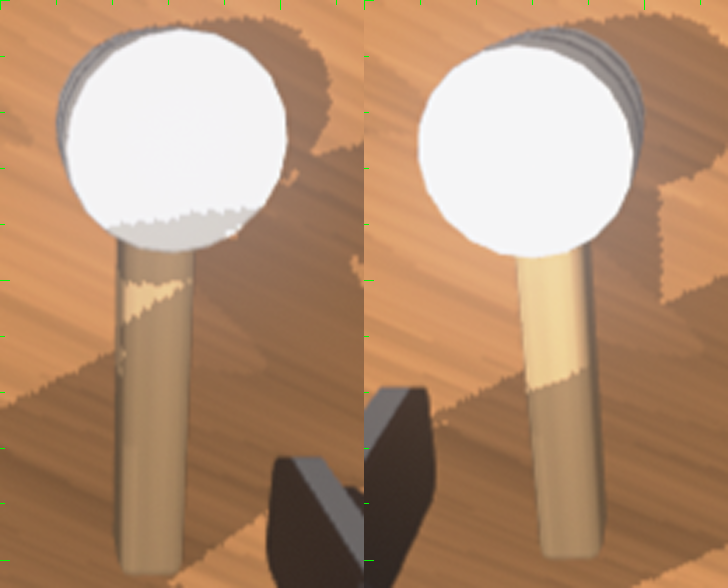

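View pics/c.png

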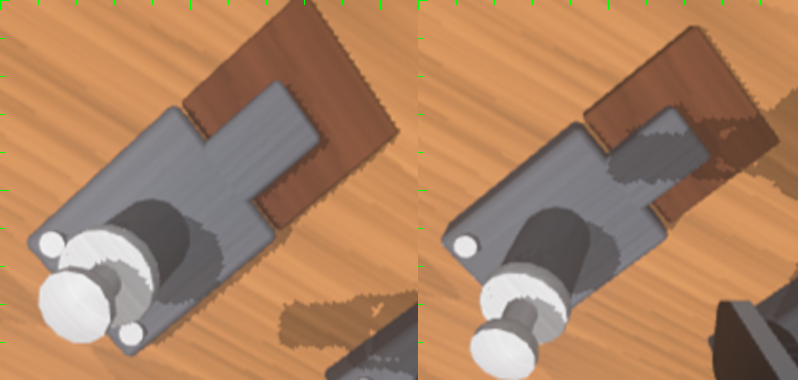

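The proud pin disc is at w2 (254,161) and w3 (294.5,280.4). The mallet disc is at w0 (373.2,139.6) and w1 (262.5,168.5), with the handle end at w0 (364,294) and w1 (278,314).

Run:
```python
from h import *
import pickle
o=pickle.load(open("w.pkl","rb"));C=[a[0] for a in o]
def p(n,i,a,j,b):
    X,e=tri(C[i],a,C[j],b);print(n,X.round(1),np.round(e,1));return X
M=p("mallet top",0,(373.2,139.6),1,(262.5,168.5))
H=p("handle end",0,(364.1,294.3),1,(278.2,313.6))
print("len",np.linalg.norm((H-M)[:2]),"yaw",np.degrees(np.arctan2(*(M-H)[1::-1])))
P=p("pin",2,(254.2,161),3,(294.5,280.4))
f=lambda q:(q[0]/1.9+215,q[1]/1.9)
g=lambda q:((q[0]-418)/1.9+250,q[1]/1.9+95)
K=[p(n,2,f(a),3,g(b)) for n,a,b in(("c1",(29,240),(443,237)),("c2",(176,107),(577,123)),("c3",(274,237),(667,235)),("b1",(305,-3),(698,26)),("b2",(398,131),(779,141)))]
y=lambda d:np.degrees(np.arctan2(d[1],d[0]))
print(np.linalg.norm(K[1]-K[0]),y(K[1]-K[0]),np.linalg.norm(K[2]-K[1]),y(K[2]-K[1])+90,y(K[4]-K[3])+90)
ctr=(K[0]+K[2])/2;print("foot ctr",ctr, "pin-ctr",P-ctr,y(ctr-P), "boardmid",(K[3]+K[4])/2, y((K[3]+K[4])/2-P))
```

```text
mallet top [ 563.6 -279.7   74.7] [0.1 0.1]
handle end [ 421.4 -353.    51.6] [0. 0.]
len 159.96113369728695 yaw 27.266291645296935
pin [581.7 186.3 107.5] [0.2 0.2]
c1 [577.4 228.6  21.5] [0.2 0.2]
c2 [668.2 195.7  13.1] [0.4 0.3]
c3 [640.3 122.4  22. ] [0.3 0.3]
b1 [742.  166.3   3. ] [0.5 0.4]
b2 [714.1  95.2  10. ] [0.2 0.1]
96.90779987178657 -19.926728230112566 78.81494153562393 -20.79937931298636 -21.392121167098125
foot ctr [608.87142217 175.49937989  21.73032421] pin-ctr [-27.19996969  10.76342805  85.76193171] -21.589434131056993 boardmid [728.06083503 130.74281749   6.50394453] -20.76985377462941
```

Heights fit: mallet top 75/76, handle 52, pin 107 to 112 (to be refined by touch). Pin lies 29 mm to the foot's -x side at yaw -21°. Now grasp and lift, and check IK for the strike poses.

```bash
cat >> h.py <<'E'
PIN=np.array([581.7,186.3,110.]);psi=np.radians(-21)
AX=np.array([-np.sin(.349)*np.cos(psi),-np.sin(.349)*np.sin(psi),np.cos(.349)])
MY=np.radians(27.3);GR=np.array([563.6,-279.7,0])+[-50*np.cos(MY),-50*np.sin(MY),38]
def strike(h,yaw,d=18,pin=PIN):
    v=np.array([np.cos(np.radians(yaw)),np.sin(np.radians(yaw)),0]);z=-AX
    x=v-z*(v@z);x/=np.linalg.norm(x);R=np.c_[x,np.cross(z,x),z]
    return pin+AX*h-R@np.array([50-d,0,193]),R
E
python3 - <<'E'
from h import *
for yaw in(-21,0,10,20,30,45):
    print(yaw,*[None if q is None else np.round(q,2) for q in(manip.inverse_kinematics(*strike(h,yaw)) for h in(80,-16))],strike(0,yaw)[0].round(0))
manip.movel([500,-100,350],down(MY),250)
manip.movel([*GR[:2],300],down(MY),250)
manip.movel([*GR[:2],193],speed=120)
f0=manip.read_force();manip.close();print(manip.read_width(),manip.read_grasp_force(),f0,manip.read_force())
manip.movel([*GR[:2],270],speed=80);manip.hold(.3)
print(manip.read_width(),manip.read_force(),manip.read_ft_torque(),manip.read_t())
im=manip.camera("side");w=manip.camera("wrist")
cv2.imwrite("pics/g.png",np.hstack([cv2.resize(im[110:230,300:440],(466,400)),cv2.resize(w[:,150:490],(330,388))[:, :] if 0 else cv2.resize(w[:,150:490],(330,400))])[...,::-1])
E
```

```text
-21 [ 0.42 -0.04  1.61 -0.25  1.32  2.39] [ 0.37  0.07  1.69 -0.26  1.13  2.39] [492. 221. 280.]
0 [ 0.4  -0.05  1.63 -0.25  1.32  1.98] [ 0.35  0.06  1.7  -0.25  1.13  1.98] [490. 209. 281.]
10 [ 0.39 -0.06  1.63 -0.24  1.32  1.79] [ 0.34  0.05  1.71 -0.25  1.13  1.79] [490. 203. 282.]
20 [ 0.38 -0.06  1.63 -0.24  1.32  1.6 ] [ 0.33  0.05  1.71 -0.25  1.13  1.6 ] [492. 198. 283.]
30 [ 0.36 -0.06  1.63 -0.24  1.32  1.41] [ 0.32  0.05  1.71 -0.24  1.13  1.41] [494. 193. 285.]
45 [ 0.35 -0.06  1.62 -0.23  1.32  1.14] [ 0.31  0.05  1.7  -0.24  1.13  1.14] [499. 187. 287.]
23.47069514365204 58.99767279624939 [-0.34031375  0.58568428  0.36696131] [-1.38386767  0.92645765  2.09929948]
23.35575406613799 [-1.05740635 -0.68417546 -5.22844825] [-0.04433595  0.10179103  0.00295714] 10.05
```

View pics/g.png

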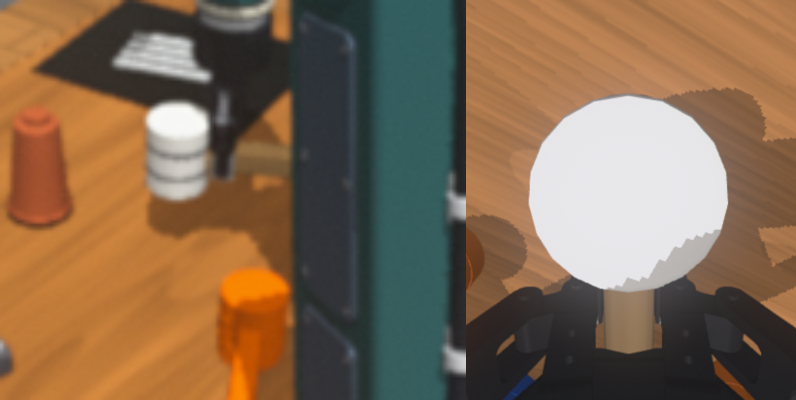

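Mallet held level, about 0.5 kg. Over to the pin, then touch gently to find its height.

Run:
```python
from h import *
Y=10
manip.movel([*GR[:2],400],speed=250)
p,R=strike(70,Y);manip.movel(p,R,230)
manip.movel(strike(12,Y)[0],speed=100);manip.hold(.3)
f0=np.array(manip.read_force());print(f0,manip.read_t())
im=manip.camera("side");t=manip.camera("top")
cv2.imwrite("pics/h.png",np.hstack([cv2.resize(im[150:270,190:330],(466,400)),cv2.resize(t[110:210,190:270],(320,400))])[...,::-1])
h=12.
while h>-6:
    h-=1.;manip.movel(strike(h,Y)[0],speed=25);manip.hold(.03)
    f=(np.array(manip.read_force())-f0)@AX
    if f>3.5: break
print(h,f,manip.read_t(),manip.read_ft_torque())
manip.movel(strike(h+15,Y)[0],speed=80)
```

```text
[-1.05225457 -0.17462135 -4.87271825] 14.2583
2.0 5.0637948238885695 17.1917 [ 0.04603613  0.77989995 -0.01277609]
```

View pics/h.png

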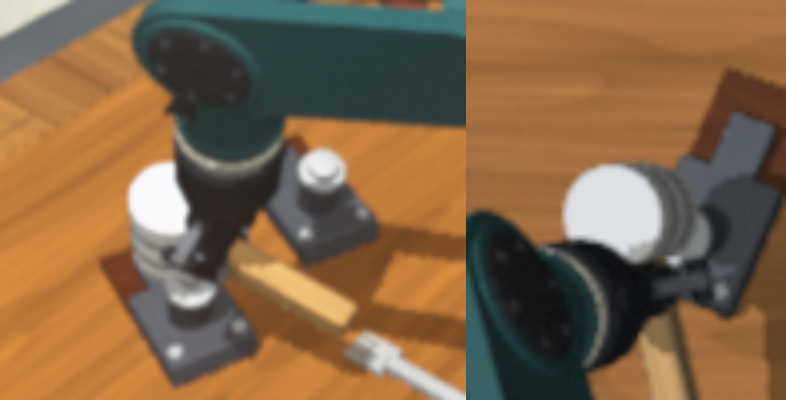

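Touch at h = 2, so the pin top is at z ≈ 112, matching the text. Strike.

Run:
```python
from h import *
Y=10
f0=np.array(manip.read_force())
manip.movel(strike(22,Y)[0],speed=80)
manip.movel(strike(-12.5,Y)[0],speed=260)
print((np.array(manip.read_force())-f0)@AX,manip.read_ft_torque(),manip.read_width())
manip.movel(strike(60,Y)[0],speed=200)
t=manip.camera("top");im=manip.camera("side");print(manip.read_t())
cv2.imwrite("pics/s.png",np.hstack([cv2.resize(im[150:270,190:330],(466,400)),cv2.resize(t[110:210,190:270],(320,400))])[...,::-1])
```

```text
0.6027513695679103 [ 0.06135155  0.54323376 -0.02419492] 23.12285746006667
18.6833
```

View pics/s.png

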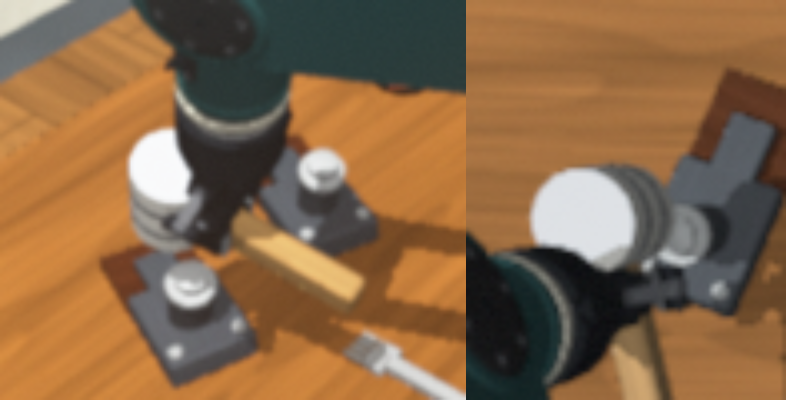

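The pin now sits low like the locked one and the end force is nil, so it is home. Next I return over the mallet's place and check its turn in the grip against the post-lift wrist picture.

Run:
```python
from h import *
manip.movel([*GR[:2],400],down(MY),230)
manip.movel([*GR[:2],270],speed=120);manip.hold(.3)
w=manip.camera("wrist");cv2.imwrite("pics/w_after.png",w[...,::-1])
b=cv2.resize(cv2.imread("pics/g.png")[:,466:],(340,400));a=w[:,150:490,::-1]
for im in(b,a):
    m=cv2.inRange(im,(175,)*3,(255,)*3);cn=max(cv2.findContours(m,0,2)[0],key=cv2.contourArea)
    print(cv2.boundingRect(cn),cv2.fitEllipse(cv2.convexHull(cn)))
c=manip.get_calibration("wrist");K=np.array(c["intrinsics"]);T=np.linalg.inv(np.array(c["tool_from_camera"]))
ph=np.linspace(0,6.283,60)
for th in(0,2,4,6,8,10,12,15):
    t=np.radians(th)   # head lifts (toward -z tool)
    pts=np.c_[50+32*np.cos(ph),32*np.sin(ph),-38+4*0+0*ph]   # rel. grip: tool z down -> top at -38
    pts[:,2]=-38
    R=np.array([[np.cos(t),0,np.sin(t)],[0,1,0],[-np.sin(t),0,np.cos(t)]])
    q=(R@pts.T).T+[0,0,155];q=(T@np.c_[q,np.ones(60)].T)[:3];u=K@q;u=u[:2]/u[2]
    print(th,u.min(1).round(0)-[150,0],(u.max(1)-u.min(1)).round(0))
print(manip.read_t(),manip.read_ft_torque())
```

```text
(65, 96, 205, 195) ((166.30397033691406, 192.85946655273438), (194.27261352539062, 204.95089721679688), 83.7267074584961)
(64, 99, 208, 195) ((166.46253967285156, 195.8929901123047), (193.7635040283203, 207.8011932373047), 82.36248779296875)
0 [58. 86.] [216. 207.]
2 [57. 92.] [219. 206.]
4 [55. 97.] [223. 205.]
6 [ 53. 104.] [226. 203.]
8 [ 52. 111.] [229. 200.]
10 [ 50. 120.] [233. 196.]
12 [ 49. 129.] [236. 191.]
15 [ 46. 144.] [240. 182.]
22.675 [-0.09578239  0.13169243 -0.00778016]
```

The turn is only about 1°. Set it down where it stood.

Run:
```python
from h import *
manip.movel([*GR[:2],198],speed=80);manip.hold(.1);f0=manip.read_force()[2]
z=198
while z>190:
    z-=.5;manip.movel([*GR[:2],z],speed=20);f=manip.read_force()[2]-f0
    if f>4:break
print(z,f);manip.open();manip.hold(.3)
manip.movel([*GR[:2],300],speed=100);manip.hold(.2)
T,S=manip.camera("top"),manip.camera("side");w=manip.camera("wrist");print(manip.read_t())
cv2.imwrite("pics/end.png",np.vstack([np.hstack([cv2.resize(S[145:270,200:420],(440,250)),cv2.resize(w,(360,250))]),np.hstack([cv2.resize(T[110:250,225:465],(480,280)),cv2.resize(S[180:270,210:330],(320,280))])])[...,::-1])
```

```text
192.0 4.032157181947748
29.3333
```

View pics/end.png

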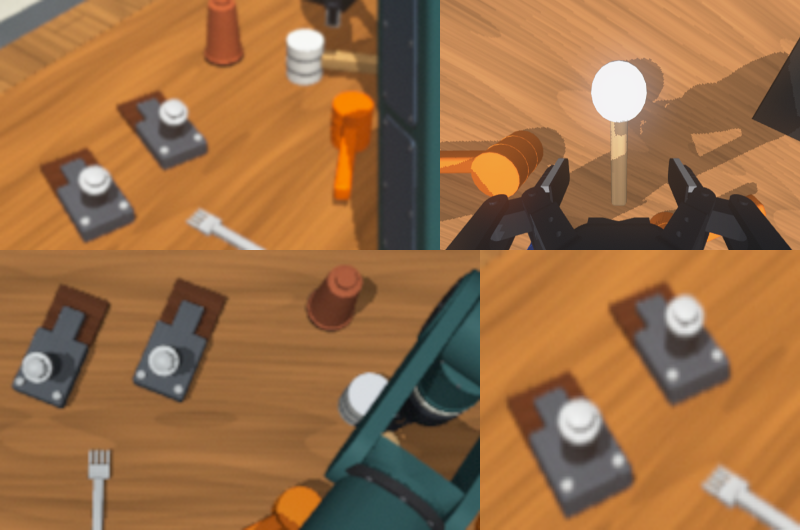

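Both pins are equally low, and the mallet stands upright and released.

```bash
python3 -c "
from workcell import manip
print(manip.hand_in())"
```

```text
the job is handed in; nothing more can be done
None
```

One blow drove the proud pin home, the mallet stands back upright on its striking face where it was, clear of the clamps, and the job was handed in at about 29 s; the hand-in call gave no verdict, but the last pictures show both pins equally low.

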